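# Set up the hero candle on the photo turntable

### The job

The turntable in the photo stage spins freely and is already set to the angle for the shot. Slide the slate coaster across the deck and onto the turntable until it sits in the blue ring, without letting the turntable turn, then stand the brown pillar candle upright in the middle of the coaster: set it down, do not drop it. Keep the coaster flat, and leave the two candles already on the turntable and the bottle and wick spool beside the stage where they are.

Things in the scene. Friction and masses are not known exactly. Their poses are not given: they have to be found in the camera images.
- stage: Plywood photo stage fixed on the table: flat deck 440 x 540 mm, top 24 mm above the table, with the turntable flush in a 276 mm opening. Origin on the turntable's axis at table height; z up, x away from the robot, y left. The deck reaches 250 mm in front of the origin (-x), 190 mm behind, 270 mm to each side. A white background sweep, 224 mm high, rises from 145 to 190 mm behind the axis.
- disc (a joint): How far the turntable has turned from the angle it was set to, rad, counter-clockwise from above; 0 at the start and to be kept so. White disc, 270 mm across, level with the deck (0.3 mm below), black ticks round its rim. Free bearing, 0.01 N m friction: anything dragged across it turns it, unless the drag runs along a line through its axis.
- axis (a point): Centre of the turntable on its top face (a small steel cap); height 24 mm above the table.
- ring (a point): Centre of the marked ring on the turntable's top face, 75 mm from the axis: a blue circle of 102 mm inner and 109 mm outer diameter with a small blue cross at its centre. It turns with the disc.
- coaster: Round dark slate coaster with a thin brass circle on top, 96 mm across, 7 mm thick, 0.14 kg, flat on the deck left or right of the turntable, clear of the disc. Origin at the centre of its underside, z up. Felt underside, slides easily on deck and disc (friction about 0.3); a fingertip pressed on its top with 5 to 15 N carries it along. Too wide to grasp across.
- candle: Brown ribbed pillar candle, round body 66 mm across, flat top 95 mm up, wick and paper tag on top (the tag sticks out a little at one side), 0.29 kg, standing on the deck on the other side from the coaster. Origin at its underside, 7 mm off the axis of the round body; z up.
- candle_axis (a point): Point at the underside of the brown pillar candle on the axis of its round body (33 mm radius): the centre to grasp about and to place.
- shell_candle: White scallop shell candle, 52 x 78 x 46 mm, standing loose on the turntable 75 mm from its axis, 120 degrees from the ring. Origin at the centre of its underside.
- cloud_candle: Cream cloud-shaped candle, 82 x 98 x 56 mm, standing loose on the turntable 75 mm from its axis, 120 degrees from the ring on the other side. Origin at the centre of its underside.
- dropper_bottle: Amber dropper bottle, 36 x 35 x 105 mm, standing on the table left of the stage; bystander. Origin at the centre of its underside. Between it and the robot, at the left front of the table, stands a fixed wooden drawer chest, 0.225 m high, its right side 0.37 m left of the robot's centre line: keep the gripper clear of it when leaving the start pose.
- spool: Spool of cotton wick, 52 mm wide, 36 mm high, with a loose thread end, on the table left of the stage; bystander. Origin at its underside, about 25 mm beside the spool's own centre, toward the thread end.
There are look-alikes about, which are no part of the job. What is shaped like the candle but pink or turquoise is not meant.

How it is judged:
By the outcome, as a careful person would: the job done as asked, in the order asked, and still so for the second after the job is handed in, with the robot touching nothing.
It also fails if it takes over 72 s, if anything falls off the work surface, if the arm or the gripper's body presses on something with over 40 N, if the wrist force passes 120 N, or if a joint passes its speed limit or range.

### The arm

A 6-joint arm with a two-finger parallel gripper is mounted at the origin on a cart in front of the work surface, level with it; the furniture and walls round the work are solid. World frame = base frame: x ahead of the robot, y to its left, z up, the work surface at z = 0. Lengths are in m, angles in rad, forces in N, time in s.
With the tool pointing down it reaches from about 0.325 to 0.875 m from the base axis. Payload 4.4 kg.
Tool frame: the origin (TCP) lies at the very end of the fingers, on their centre line; the grasp point (between the pads) lies 19 mm behind it; z points along the fingers, y is the line along which they close (so a half turn about z gives the same grasp; the last joint's range is limited). The gripper opens to 85 mm and grips with 20 to 120 N. Pads are 22 mm wide; open, the fingers measure 114 mm over their backs; the gripper's body (76 mm by 85 mm) begins 54 mm behind the grasp point. The pads swing forward as they close: fully open they stand 13 mm farther back than shut.
Start: joints at [-1.407, 0.207, 1.542, -0, 1.393, -0.15], TCP at [0.178, -0.547, 0.231] pointing down, gripper open.
Joint ranges: [-2.73, 2.73], [-0.86, 2.22], [0.23, 2.46], [-1.11, 4.25], [0.08, 2.63], [-2.82, 2.82]. Speed limits (rad/s): [2.79, 2.79, 3.14, 3.14, 3.14, 3.14].

### API

Orientations are given as a unit quaternion [w, x, y, z].
In Python, from rig import monitor, read_camera, camera_info, ticket gives the robot as it stands.
- The arm moves only by the shell command python3 -m handwheel 'ROWS' [FORCE]. ROWS is JSON, a list of rows, each a list of 3 entries, a list of its own where there are three numbers: the opening in per cent of the stroke, from 0 (shut) to 100 (fully open), then the shift along the tool's x, y, z in mm, then the turn, a rotation vector about the tool's x, y, z in rad. A call has 1 to 10 rows; each row shifts and turns the commanded pose from where the row before left it, along the tool's axes as they then stand; what a row does not reach is not made up. A row lasts 1/12 s, in which the tool goes at most 41.7 mm and 7.16 degrees, less where a joint would pass 70% of its speed; a pose out of reach is approached as far as the arm can. A call with a gripper value outside its range is refused whole. The fingers move at their own pace and stop on an object; FORCE is the grip in N (left out, the last holds). Time passes only in rows, so rows that do not move let the fingers close. It gives the time, the measured TCP pose, the force, the opening and the grip force at its end, in the units of the state.
- monitor.observe(): the state, without advancing time (a new reading comes with each control period).
- read_camera(name): name is "scene" or "top" or "wrist"; returns (picture, depth): 480x640x3 uint8, red, green, blue; 480x640 float32, m along the optical axis (not along the pixel's ray), 0 where there is no reading.
- camera_info(name): a dict with "fx", "fy", "cx", "cy" (pixels), "R" (3x3) and "t" (3): a world point X has camera coordinates R X + t; the wrist camera has in their place "mount" (4x4, takes a point from camera to tool coordinates, whose origin is the TCP and whose axes are the flange's). Camera axes: x right, y down, z forward; pixel columns grow to the right and rows downward; lengths in m; the calibration is good to about 2 mm. The wrist camera is an equidistant fisheye: a pixel r from the principal point sees the ray r / f radians off the axis. A picture is of the moment at which its call begins: read the wrist's pose just before it. camera_info takes no time and is no camera call.
- ticket.close_job(): hands the job in; it is judged then, once.
The state is a dict: "clock": time; "joints": joint angles; "joint_vel": joint speeds; "tau": joint torques, N m; "position": TCP position; "orientation": TCP orientation; "wrist_force": force on the tool from outside, world axes, zero at the start; "wrist_torque": the same for the moment, N m; "opening": opening from 0.0 (shut) to 1.0 (fully open); "grip_force": force on a finger pad.
Only numpy, scipy, OpenCV 4.12 (cv2) and the standard library are available. Lean on these libraries where they do the work, as an engineer would, in place of code of your own. Each camera call takes 0.05 s, during which the arm holds its last target. There are 200 camera calls.

## Working session

There is one attempt and no reset: what is moved stays moved. The work goes in short steps, Python scripts to look and compute and a shell command to move; the robot and the scene stay as the last step left them, time stands still between calls to the robot, and variables do not carry over. Pictures are saved under pics/ and viewed, at most 10 in all, crops included, and the job is handed in when it is done.

```bash
mkdir -p pics; ls
python3 - <<'E'
from rig import monitor, read_camera, camera_info
import cv2, numpy as np
s=monitor.observe(); print(s)
for n in ("scene","top"):
    p,d=read_camera(n); np.savez(f"{n}0.npz",p=p,d=d)
    cv2.imwrite(f"pics/{n}0.png",p[:,:,::-1]); print(n,camera_info(n))
print(camera_info("wrist"))
E
```

```text
pics
{'clock': 0.0, 'joints': array([-1.40646633e+00,  2.07443609e-01,  1.54298032e+00,  7.71429333e-07,
        1.39347327e+00, -1.50483538e-01]), 'joint_vel': array([-0.00035575, -0.00116564,  0.00220789,  0.00061428, -0.00095685,
        0.00018101]), 'tau': array([-6.41553270e-04, -3.83038187e+01, -2.91594064e+01, -2.42377027e-04,
        1.04716758e-02, -3.08363340e-06]), 'position': array([ 0.17791512, -0.54598248,  0.23009984]), 'orientation': array([-1.15224421e-03,  9.87636467e-01,  1.56757394e-01, -7.59778388e-06]), 'wrist_force': array([-0.07773268,  0.36627244,  0.20526309]), 'wrist_torque': array([ 0.0029728 , -0.02750837,  0.02715784]), 'grip_force': 0.0, 'opening': 0.9982567941784841}
scene {'fx': 525.6296019069626, 'fy': 525.6296019069626, 'cx': 319.6892654613261, 'cy': 237.3208523891987, 'R': array([[-0.7644643 , -0.64465298, -0.00410639],
       [-0.44482393,  0.53208529, -0.72042828],
       [ 0.46661119, -0.54891508, -0.69351729]]), 't': array([0.45814428, 0.19803896, 1.06206353])}
top {'fx': 487.990273973916, 'fy': 487.990273973916, 'cx': 317.1109432808448, 'cy': 232.05000308986536, 'R': array([[ 5.67829007e-04, -9.99999737e-01, -4.50524398e-04],
       [-9.87511882e-01, -4.89760701e-04, -1.57543784e-01],
       [ 1.57543522e-01,  5.34356127e-04, -9.87511900e-01]]), 't': array([0.09682198, 0.52835427, 1.14552484])}
{'fx': 371.64829954431775, 'fy': 371.64829954431775, 'cx': 321.26195291378843, 'cy': 247.21662741089833, 'mount': array([[ 1.11820605e-03, -9.65411109e-01, -2.60730014e-01,
         6.60734985e-02],
       [ 9.99999223e-01,  9.35919282e-04,  8.23297290e-04,
        -1.55962710e-05],
       [-5.50798102e-04, -2.60730732e-01,  9.65411406e-01,
        -1.41357660e-01],
       [ 0.00000000e+00,  0.00000000e+00,  0.00000000e+00,
         1.00000000e+00]])}
```

View pics/top0.png

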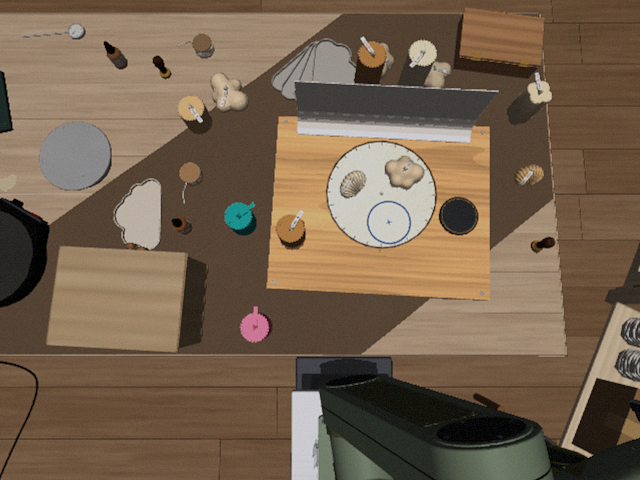

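View pics/scene0.png

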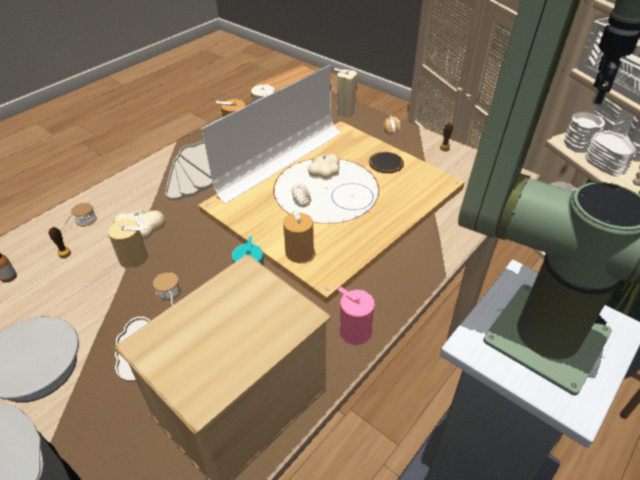

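The top view shows the coaster at (459,216), ring at (389,222), axis cap at (382,194), shell at (353,183), cloud at (405,171) and the brown candle on the deck at (291,231).
Possible mix-ups for the candle are turquoise (239,216), pink (255,326), tan off the stage (192,110), brown behind the sweep (371,58), and cream (422,52) and (538,92). I choose (291,231): brown and on the deck, opposite the coaster.

```bash
cat > h.py <<'E'
import numpy as np, cv2
from rig import camera_info, monitor, read_camera
from scipy.spatial.transform import Rotation as Ro
def ray(n,uv):
    c=camera_info(n); uv=np.atleast_2d(uv)
    d=np.c_[(uv[:,0]-c['cx'])/c['fx'],(uv[:,1]-c['cy'])/c['fy'],np.ones(len(uv))]@c['R']
    return -c['R'].T@c['t'], d
def plane(n,uv,z):
    o,d=ray(n,uv); return o+d*((z-o[2])/d[:,2])[:,None]
def pts(n,d,m):
    v,u=np.nonzero(m&(d>0)); o,r=ray(n,np.c_[u,v]+0.0); return o+r*d[v,u][:,None]
def tri(a,b):
    o1,d1=ray('top',a);o2,d2=ray('scene',b);d1=d1[0];d2=d2[0]
    s=np.linalg.lstsq(np.c_[d1,-d2],o2-o1,rcond=None)[0]; p=o1+s[0]*d1;q=o2+s[1]*d2
    return (p+q)/2,np.linalg.norm(p-q)
def circ(p):
    A=np.c_[2*p[:,:2],np.ones(len(p))]; s=np.linalg.lstsq(A,(p[:,:2]**2).sum(1),rcond=None)[0]
    return s[:2],np.sqrt(s[2]+s[:2]@s[:2])
def rcirc(p,n=6,k=2.5):
    for _ in range(n):
        c,r=circ(p); e=np.abs(np.hypot(*(p[:,:2]-c).T)-r); p=p[e<max(k*np.median(e),.0008)]
    return c,r,len(p)
def big(m,uv=None):
    n,l,s,c=cv2.connectedComponentsWithStats(m.astype(np.uint8))
    return l==(l[uv[1],uv[0]] if uv else 1+np.argmax(s[1:,4]))
def box(sh,x0,x1,y0,y1):
    b=np.zeros(sh[:2],bool); b[y0:y1,x0:x1]=True; return b
def cont(m):
    return max(cv2.findContours(m.astype(np.uint8),0,cv2.CHAIN_APPROX_NONE)[0],key=len)[:,0].astype(float)
E
python3 - <<'E'
from h import *
f={n:np.load(n+'0.npz') for n in('top','scene')}
rois={'top':dict(c=(435,485,190,243),ring=(355,425,195,250),can=(270,325,200,255),disc=(320,445,135,255)),
'scene':dict(c=(362,410,145,180),ring=(325,382,178,215),can=(275,325,200,270),disc=(265,390,150,230))}
cen={}
for n in f:
    p,d=f[n]['p'],f[n]['d']; hsv=cv2.cvtColor(p,cv2.COLOR_RGB2HSV); H,S,V=[hsv[...,i].astype(int) for i in range(3)]
    m=big(box(p.shape,*rois[n]['c'])&(V<90)); q=cont(m); (cx,cy),_,_=cv2.fitEllipse(q.astype(np.float32)); cen['c',n]=(cx,cy)
    w=plane(n,q,.031);print(n,'coaster',circ(w),'depth z',np.median(pts(n,d,m)[:,2]))
    m=box(p.shape,*rois[n]['ring'])&(H>95)&(H<130)&(S>60); m=big(m); q=cont(m)
    (cx,cy),_,_=cv2.fitEllipse(cv2.convexHull(q.astype(np.float32)));cen['r',n]=(cx,cy)
    w=plane(n,q,.024);print(n,'ring',rcirc(w),m.sum(),'z',np.median(pts(n,d,m)[:,2]))
    m=big(box(p.shape,*rois[n]['disc'])&(S<50)&(V>150)); q=cont(m); w=plane(n,q,.024); c=rcirc(w); print(n,'disc',c)
    P=pts(n,d,box(p.shape,*rois[n]['can'])); 
    t=P[(P[:,2]>.11)&(P[:,2]<.124)];print(n,'candle top',len(t),np.median(t[:,2]) if len(t) else 0,rcirc(t[cv2.convexHull(t[:,:2].astype(np.float32),returnPoints=False)[:,0]]) if len(t)>5 else 0,'maxz',P[:,2].max())
    P=P[(P[:,2]>.04)&(P[:,2]<.11)];print(' side',len(P),rcirc(P))
for k in 'cr': print(k,tri(cen[k,'top'],cen[k,'scene']))
crops=[cv2.resize(f['top']['p'][180:260,260:340],(400,400),interpolation=2),cv2.resize(f['scene']['p'][190:280,255:345],(400,400),interpolation=2)]
cv2.imwrite('pics/crop.png',np.hstack(crops)[:,:,::-1])
E
```

```text
top coaster (array([ 0.57142305, -0.25083146]), np.float64(0.04654818791693037)) depth z 0.03182723164938106
top ring (array([ 0.55680731, -0.07987773]), np.float64(0.05317500808078448), 88) 149 z 0.024686468090498126
top disc (array([ 0.62969803, -0.06265843]), np.float64(0.13293103247749993), 254)
top candle top 585 0.11950186421044773 (array([0.52399543, 0.1582671 ]), np.float64(0.03205719176984316), 19) maxz 0.1336848595847271
 side 109 (array([0.52442903, 0.15820541]), np.float64(0.03237893507887819), 89)
scene coaster (array([ 0.56897837, -0.24429062]), np.float64(0.03964977343687992)) depth z 0.02955965770539809Traceback (most recent call last):
  File "<stdin>", line 10, in <module>
  File "h.py", line 25, in big
    return l==(l[uv[1],uv[0]] if uv else 1+np.argmax(s[1:,4]))
                                           ~~~~~~~~~^^^^^^^^^
    return _wrapfunc(a, 'argmax', axis=axis, out=out, **kwds)
    return bound(*args, **kwds)
ValueError: attempt to get argmax of an empty sequence
```

Run:
```python
from h import *
p,d=np.load('scene0.npz')['p'],np.load('scene0.npz')['d']; n='scene'
hsv=cv2.cvtColor(p,cv2.COLOR_RGB2HSV); H,S,V=[hsv[...,i].astype(int) for i in range(3)]
disc=big(box(p.shape,265,390,150,230)&(S<50)&(V>150)); w=plane(n,cont(disc),.024); print('disc',rcirc(w))
b=p[...,2].astype(int)-p[...,0]; m=box(p.shape,328,379,180,215)&(b>8); print(m.sum(), b[197,325:382].max())
v,u=np.nonzero(m); w=plane(n,np.c_[u,v],.024); c=rcirc(w); print('ring',c)
hull=cv2.convexHull(np.c_[u,v].astype(np.float32)); e2=cv2.fitEllipse(hull)[0]
q=cont(big(box(p.shape,362,410,145,180)&(V<110)&(S<140))); w=plane(n,q,.031);print('coaster',rcirc(w)); e1=cv2.fitEllipse(q.astype(np.float32))[0]
P=pts(n,d,box(p.shape,275,325,205,270)&(d>0)); t=P[(P[:,2]>.114)&(P[:,2]<.124)]; print('top z',len(t),np.median(t[:,2]))
P=P[(P[:,2]>.04)&(P[:,2]<.11)&(np.abs(P[:,0]-.52)<.05)];print(' side',len(P),rcirc(P))
T=np.load('top0.npz')['p'];ht=cv2.cvtColor(T,cv2.COLOR_RGB2HSV).astype(int)
qt=cont(big(box(T.shape,435,485,190,243)&(ht[...,2]<90)))
print('tri coaster',tri(cv2.fitEllipse(qt.astype(np.float32))[0],e1))
qr=cont(big(box(T.shape,355,425,195,250)&(ht[...,0]>95)&(ht[...,0]<130)&(ht[...,1]>60)))
print('tri ring',tri(cv2.fitEllipse(qr.astype(np.float32))[0],e2))
cv2.imwrite('pics/crop.png',np.hstack([cv2.resize(T[180:260,260:340],(400,400),interpolation=2),cv2.resize(p[140:290,250:400],(400,400),interpolation=2)])[:,:,::-1])
A=np.array([.6297,-.0627]);R=np.array([.5568,-.0799]);u=R-A;print(np.hypot(*u),np.degrees(np.arctan2(u[1],u[0])))
u/=np.hypot(*u);print('start',A+.195*u,'u',u)
```

```text
disc (array([ 0.62693387, -0.05765645]), np.float64(0.13326757948021378), 183)
99 27
ring (array([ 0.55484915, -0.07576926]), np.float64(0.05253442044871623), 97)
coaster (array([ 0.56650826, -0.24242399]), np.float64(0.044346432593028964), 37)
top z 519 0.11786228488251682
 side 679 (array([0.52437642, 0.16215055]), np.float64(0.03231959711458181), 493)
tri coaster (array([ 0.57298833, -0.25378069,  0.02110338]), np.float64(0.00017028343144486662))
tri ring (array([ 0.55776748, -0.08079878,  0.01748438]), np.float64(0.000536512699141215))
0.0749016021190469 -166.72443947790524
start [ 0.439911   -0.10747875] u [-0.97327691 -0.22963461]
```

View pics/crop.png

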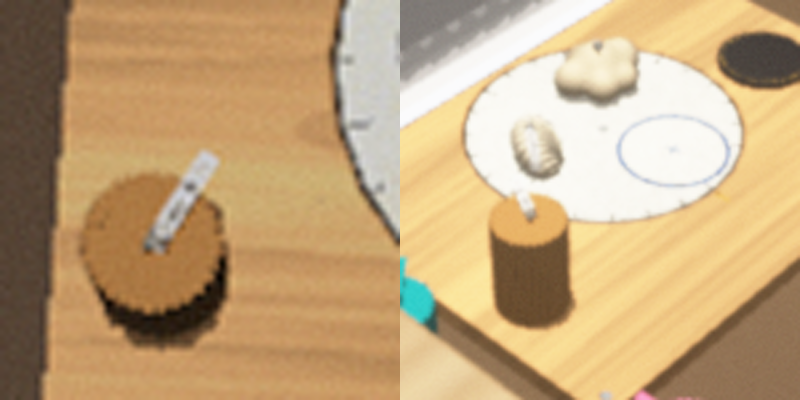

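The crop confirms a brown ribbed body whose white tag points up and to the right, so this is the right candle. I'll move over the coaster and ring for a wrist view.

```bash
python3 -m handwheel '[[0,[0,0,0],[0,0,0.083]],[0,[33,-20,0],[0,0,0]],[0,[33,-20,0],[0,0,0]],[0,[33,-20,0],[0,0,0]],[0,[33,-20,0],[0,0,0]],[0,[33,-20,0],[0,0,0]],[0,[33,-20,0],[0,0,0]],[0,[33,-20,0],[0,0,0]]]' 20
python3 -m handwheel '[[0,[33,-20,0],[0,0,0]],[0,[33,-20,0],[0,0,0]],[0,[33,-20,0],[0,0,0]],[0,[33,-20,0],[0,0,0]],[0,[33,-20,0],[0,0,0]],[0,[33,-20,0],[0,0,0]],[0,[33,-20,0],[0,0,0]],[0,[0,0,0],[0,0,0]],[0,[0,0,0],[0,0,0]]]'
cat >> h.py <<'E'
def wshot(name):
    s=monitor.observe(); p,d=read_camera('wrist'); cv2.imwrite(f'pics/{name}.png',p[:,:,::-1])
    np.savez(name+'.npz',p=p,d=d,pos=s['position'],q=s['orientation']); return np.load(name+'.npz')
def wplane(f,uv,z):
    c=camera_info('wrist'); uv=np.atleast_2d(uv)-[c['cx'],c['cy']]; r=np.hypot(*uv.T); th=r/c['fx']
    d=np.c_[uv/np.maximum(r,1e-9)[:,None]*np.sin(th)[:,None],np.cos(th)]
    M=c['mount']; R=Ro.from_quat(f['q'],scalar_first=True).as_matrix()
    o=f['pos']+R@M[:3,3]; d=d@(R@M[:3,:3]).T
    return o+d*((z-o[2])/d[:,2])[:,None]
def goto(x,y,z,yaw=None):
    s=monitor.observe(); R=Ro.from_quat(s['orientation'],scalar_first=True).as_matrix()
    print('pos',s['position'].round(4),'yaw',np.arctan2(R[1,0],R[0,0]).round(4),'tilt',R[:2,2].round(4),'shift mm',(R.T@(np.array([x,y,z])-s['position'])*1e3).round(1))
E
python3 -c "
from h import *
wshot('w1'); goto(.57,-.247,.05)"
```

```text
clock: 0.77
position: [0.3715, -0.3556, 0.2309]
orientation: [-0.0, 0.993, 0.116, -0.0]
wrist_force: [1.6, -0.3, -0.4]
opening: -0.007
grip_force: 0.0
clock: 1.52
position: [0.5639, -0.1662, 0.2304]
orientation: [-0.0, 0.993, 0.118, -0.001]
wrist_force: [0.5, -0.9, 0.7]
opening: 0.001
grip_force: 0.0
pos [ 0.5631 -0.1674  0.2305] yaw 0.2337 tilt [-0.0018  0.0001] shift mm [-11.4  79.1 180.4]
```

View pics/w1.png

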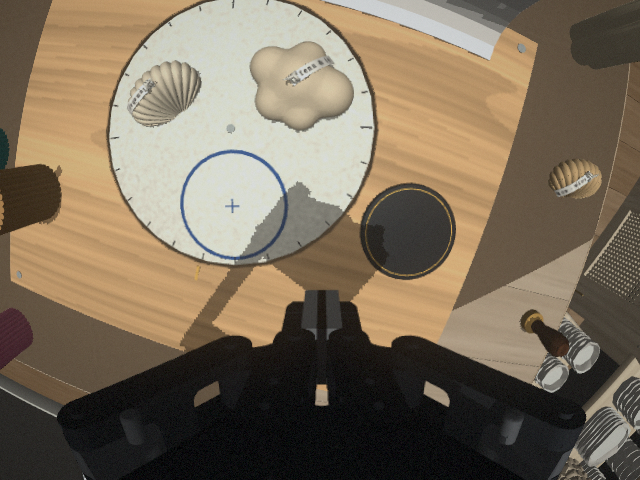

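Wrist view: axis cap at (231,128), ring cross at (232,206), coaster at (408,231), shut fingertips at (321,300).

Run:
```python
from h import *
f=np.load('w1.npz'); p=f['p']; hsv=cv2.cvtColor(p,cv2.COLOR_RGB2HSV).astype(int);H,S,V=np.moveaxis(hsv,2,0)
g=p.astype(int)
b=box(p.shape,170,300,140,268)&(H>100)&(H<130)&(S>110); v,u=np.nonzero(b)
w=wplane(f,np.c_[u,v],.024); w=w[np.abs(np.hypot(*(w[:,:2]-np.median(w[:,:2],0)).T)-.053)<.012]; R=rcirc(w);print('ring',R)
v,u=np.nonzero(b&box(p.shape,222,243,196,217)); print('cross',u.mean(),v.mean(),wplane(f,[u.mean(),v.mean()],.024))
print('axis',A:=wplane(f,[231,128],.024))
m=big(box(p.shape,355,462,178,285)&(V<95)&(S<120)); q=cont(m); print('coaster',circ(wplane(f,q,.031)),rcirc(wplane(f,q,.029)))
y=box(p.shape,355,462,178,285)&(H<30)&(S>90)&(V>90); v,u=np.nonzero(y);w=wplane(f,np.c_[u,v],.031);w=w[np.hypot(*(w[:,:2]-circ(wplane(f,q,.031))[0]).T)<.046];print('brass',rcirc(w))
d=big((S<60)&(V>120)&box(p.shape,100,380,0,270)); q=cont(d); q=q[q[:,1]>2]; print('disc',rcirc(wplane(f,q,.024),8,2))
c=R[0]; A=A[0,:2]; print(np.hypot(*(c-A)),np.degrees(np.arctan2(*(c-A)[::-1])))
```

```text
ring (array([ 0.55687678, -0.07941291]), np.float64(0.052431969157975544), 150)
cross 232.0 205.5 [[ 0.55690347 -0.07957372  0.024     ]]
axis [[ 0.62946891 -0.06327666  0.024     ]]
coaster (array([ 0.57244099, -0.25020256]), np.float64(0.04707912869028627)) (array([ 0.57210432, -0.25080125]), np.float64(0.0473556842895368), 267)
brass (array([ 0.57219641, -0.25105762]), np.float64(0.04273354378365951), 417)
disc (array([ 0.62962349, -0.06244699]), np.float64(0.13322661491309484), 550)
0.07436393559631256 -167.46768592207147
```

```bash
python3 -m handwheel '[[0,[-3,21,30],[0,0,0.008]],[0,[-3,21,30],[0,0,0]],[0,[-3,21,30],[0,0,0]],[0,[-2,20,30],[0,0,0]],[0,[0,0,35],[0,0,0]],[0,[0,0,25],[0,0,0]],[0,[0,0,9],[0,0,0]],[0,[0,0,0],[0,0,0]]]'
python3 -c "
from h import *
goto(.572,-.2507,.033); print(monitor.observe()['wrist_force'])"
```

```text
clock: 2.23
position: [0.5675, -0.2512, 0.0388]
orientation: [-0.002, 0.994, 0.111, -0.003]
wrist_force: [-0.9, 0.4, 0.1]
opening: -0.001
grip_force: 0.0
pos [ 0.5675 -0.2512  0.0388] yaw 0.2215 tilt [-0.0067  0.0038] shift mm [4.5 0.5 5.8]
[-0.87844591  0.39214957  0.08275067]
```

```bash
python3 -m handwheel '[[0,[0,0,0],[0,0,0]],[0,[0,0,0],[0,0,0]]]';python3 -m handwheel '[[0,[0,0,4],[0,0,0]],[0,[0,0,2],[0,0,0]],[0,[0,0,0],[0,0,0]],[0,[0,0,0],[0,0,0]]]'
python3 -c "
from h import *
goto(.572,-.2507,.033); print(monitor.observe()['wrist_force'])"
```

```text
clock: 2.4
position: [0.5726, -0.2528, 0.0448]
orientation: [0.001, 0.994, 0.111, 0.002]
wrist_force: [0.2, -0.3, 0.8]
opening: -0.002
grip_force: 0.0
clock: 2.73
position: [0.5715, -0.2514, 0.0369]
orientation: [0.0, 0.994, 0.112, 0.0]
wrist_force: [0.5, -0.1, 0.7]
opening: 0.004
grip_force: 0.0
pos [ 0.5715 -0.2514  0.0369] yaw 0.2242 tilt [ 0.0007 -0.0005] shift mm [ 0.6 -0.6  3.9]
[ 0.46645087 -0.13096794  0.71144526]
```

```bash
python3 -m handwheel '[[0,[0,0,3],[0,0,0]],[0,[0,0,2],[0,0,0]],[0,[0,0,1],[0,0,0]],[0,[0,0,0],[0,0,0]],[0,[0,0,0],[0,0,0]]]'; python3 -m handwheel '[[0,[0,0,1],[0,0,0]],[0,[0,0,0],[0,0,0]],[0,[0,0,0],[0,0,0]]]'
```

```text
clock: 3.15
position: [0.5715, -0.2515, 0.0311]
orientation: [0.0, 0.994, 0.112, 0.0]
wrist_force: [-0.8, 1.1, 4.6]
opening: 0.002
grip_force: 2.5
clock: 3.4
position: [0.5716, -0.2516, 0.0311]
orientation: [0.0, 0.994, 0.112, 0.0]
wrist_force: [-2.8, 1.8, 9.3]
opening: -0.0
grip_force: 4.8
```

```bash
python3 -m handwheel '[[0,[-4,-2,0.2],[0,0,0]],[0,[-8,-4,0],[0,0,0]],[0,[-14,-7,0],[0,0,0]],[0,[-15,-8,0],[0,0,0]],[0,[-15,-8,0],[0,0,0]],[0,[-15,-8,0],[0,0,0]],[0,[-15,-8,0],[0,0,0]],[0,[-14,-7,0],[0,0,0]],[0,[-8,-4,0],[0,0,0]],[0,[-4,-2,0],[0,0,0]]]'
```

```text
clock: 4.23
position: [0.4504, -0.2209, 0.0311]
orientation: [0.002, 0.994, 0.111, 0.002]
wrist_force: [2.6, -0.7, 6.2]
opening: 0.0
grip_force: 3.6
```

```bash
python3 -m handwheel '[[0,[1,-4,0],[0,0,0]],[0,[1,-8,0],[0,0,0]],[0,[2,-14,0],[0,0,0]],[0,[3,-15,0],[0,0,0]],[0,[3,-15,0],[0,0,0]],[0,[3,-15,0],[0,0,0]],[0,[3,-15,0],[0,0,0]],[0,[2,-14,0],[0,0,0]],[0,[1,-8,0],[0,0,0]],[0,[1,-4,0],[0,0,0]]]'
python3 -m handwheel '[[0,[0,0,0],[0,0,0]],[0,[0,0,0],[0,0,0]]]'
python3 -c "
from h import *
goto(.4444,-.1053,.033); 
p,d=read_camera('top'); np.savez('t1.npz',p=p,d=d)
V=cv2.cvtColor(p,cv2.COLOR_RGB2HSV)[...,2]
cv2.imwrite('pics/t1.png',cv2.resize(p[150:330,250:500],(750,540))[:,:,::-1])"
```

```text
clock: 5.07
position: [0.4457, -0.107, 0.031]
orientation: [0.002, 0.994, 0.113, 0.002]
wrist_force: [0.3, -3.5, 8.8]
opening: -0.003
grip_force: 4.4
clock: 5.23
position: [0.4457, -0.1065, 0.031]
orientation: [0.001, 0.994, 0.112, 0.002]
wrist_force: [-0.2, 1.1, 12.1]
opening: 0.003
grip_force: 5.7
pos [ 0.4457 -0.1065  0.031 ] yaw 0.2243 tilt [ 0.0042 -0.0015] shift mm [-1.  -1.5 -2. ]
```

View pics/t1.png

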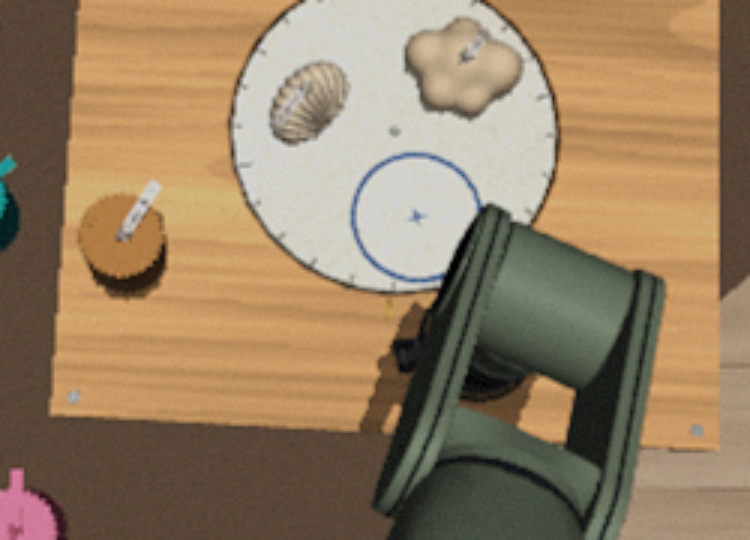

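The arm hides the coaster in this view. The ring cross at (417,215) and the candles have not moved. I'll lift off, back away and look with the wrist camera.

```bash
python3 -m handwheel '[[0,[0,0,-8],[0,0,0]],[0,[0,0,-30],[0,0,0]],[60,[-10,0,-30],[0,0,0]],[60,[-20,0,-30],[0,0,0]],[60,[-20,0,-22],[0,0,0]],[60,[-10,0,0],[0,0,0]],[60,[0,0,0],[0,0,0]],[60,[0,0,0],[0,0,0]]]'
cat >> h.py <<'E'
def coaster(f,bx,z=.031):
    h=cv2.cvtColor(f['p'],cv2.COLOR_RGB2HSV).astype(int); H,S,V=np.moveaxis(h,2,0); b=box(V.shape,*bx)
    q=cont(big(b&(V<95)&(S<120))); c=rcirc(wplane(f,q,z))
    v,u=np.nonzero(b&(H<30)&(S>90)&(V>90)); w=wplane(f,np.c_[u,v],z); w=w[np.abs(np.hypot(*(w[:,:2]-c[0]).T)-.0427)<.003]
    return c,rcirc(w)
E
python3 -c "
from h import *
f=wshot('w2'); goto(.389,-.119,.05)"
```

```text
clock: 5.95
position: [0.3843, -0.119, 0.1482]
orientation: [-0.001, 0.994, 0.111, -0.0]
wrist_force: [-0.5, -1.3, -0.4]
opening: 0.599
grip_force: 0.0
pos [ 0.3844 -0.1189  0.1478] yaw 0.2233 tilt [-0.0018  0.0014] shift mm [ 4.6  1.3 97.8]
```

View pics/w2.png

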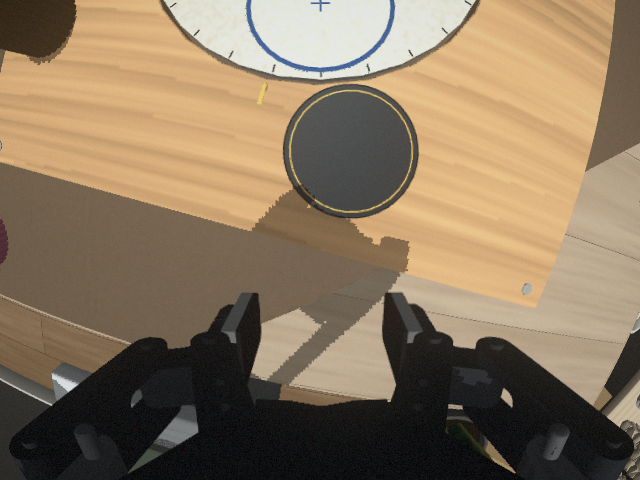

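The coaster at (351,151) sits just outside the disc and slightly right of the ring's radial line. The ring cross is at (320,3), and the open fingers stand at (240,310) and (403,310).

```bash
python3 -c "
from h import *
f=np.load('w2.npz'); a,b=coaster(f,(270,430,75,225)); print(a,b)
print('cross',wplane(f,[320,3],.024))
A=np.array([.6296,-.0628]);R=np.array([.5569,-.0795]);u=(R-A)/np.hypot(*(R-A)); r=b[0]-A
print('radial',r@u,'lateral(left of -u)',r@np.array([u[1],-u[0]]),u)
"
```

```text
(array([ 0.45224543, -0.12493751]), np.float64(0.04134921288319663), 332) (array([ 0.45221985, -0.12489827]), np.float64(0.042701240413845126), 786)
cross [[ 0.55578503 -0.07907723  0.024     ]]
radial 0.1867802282455716 lateral(left of -u) -0.02081008652698219 [-0.97461665 -0.2238803 ]
```

The coaster slipped about 21 mm behind the finger, so I'll re-press and drag it onto the radial line.

```bash
python3 -m handwheel '[[0,[20,7,0],[0,0,0]],[0,[25,8,20],[0,0,0]],[0,[20,6,35],[0,0,0]],[0,[0,0,35],[0,0,0]],[0,[0,0,18],[0,0,0]],[0,[0,0,4],[0,0,0]],[0,[0,0,0],[0,0,0]],[0,[0,0,0],[0,0,0]]]' 40
python3 -m handwheel '[[0,[0,0,3],[0,0,0]],[0,[0,0,2],[0,0,0]],[0,[0,0,1],[0,0,0]],[0,[0,0,0],[0,0,0]],[0,[0,0,0],[0,0,0]]]'
```

```text
clock: 6.67
position: [0.4535, -0.1253, 0.0368]
orientation: [-0.0, 0.994, 0.112, -0.0]
wrist_force: [0.0, 0.7, 1.6]
opening: 0.006
grip_force: 0.0
clock: 7.08
position: [0.4536, -0.1257, 0.0317]
orientation: [0.0, 0.994, 0.112, 0.001]
wrist_force: [-0.4, -0.3, 0.2]
opening: 0.001
grip_force: 0.0
```

```bash
python3 -m handwheel '[[0,[0,0,1.5],[0,0,0]],[0,[0,0,1],[0,0,0]],[0,[0,0,0],[0,0,0]],[0,[0,0,0],[0,0,0]]]'
python3 -m handwheel '[[0,[0,-1,0],[0,0,0]],[0,[-1,-2,0],[0,0,0]],[0,[-1,-4,0],[0,0,0]],[0,[-1,-4,0],[0,0,0]],[0,[-1,-4,0],[0,0,0]],[0,[0,-3,0],[0,0,0]],[0,[0,-2,0],[0,0,0]],[0,[0,-1,0],[0,0,0]],[0,[0,0,0],[0,0,0]],[0,[0,0,0],[0,0,0]]]'
python3 -m handwheel '[[0,[0,0,-6],[0,0,0]],[0,[0,0,-30],[0,0,0]],[60,[-15,0,-30],[0,0,0]],[60,[-20,0,-30],[0,0,0]],[60,[-20,0,-20],[0,0,0]],[60,[-5,0,0],[0,0,0]],[60,[0,0,0],[0,0,0]],[60,[0,0,0],[0,0,0]]]'
cat >> h.py <<'E'
A=np.array([.6296,-.0628]);Rg=np.array([.5569,-.0795]);U=(Rg-A)/np.hypot(*(Rg-A))
def rl(c): r=np.array(c)-A; print('radial',(r@U).round(4),'lateral(+left)',(r@np.array([U[1],-U[0]])).round(4))
E
python3 -c "
from h import *
f=wshot('w3'); a,b=coaster(f,(250,430,75,225)); print(a,b); rl(b[0]); goto(.389,-.119,.05)"
```

```text
clock: 7.42
position: [0.4539, -0.1258, 0.031]
orientation: [0.0, 0.994, 0.112, 0.0]
wrist_force: [-5.3, 2.1, 17.3]
opening: -0.0
grip_force: 8.8
clock: 8.25
position: [0.4479, -0.1078, 0.031]
orientation: [0.002, 0.994, 0.112, 0.003]
wrist_force: [-0.0, -1.6, 8.4]
opening: 0.0
grip_force: 4.2
clock: 8.92
position: [0.3858, -0.1189, 0.1441]
orientation: [-0.0, 0.994, 0.111, -0.0]
wrist_force: [-0.1, 0.8, -0.4]
opening: 0.601
grip_force: 0.0
(array([ 0.44624333, -0.10707274]), np.float64(0.0469087227937645), 389) (array([ 0.44638525, -0.10712543]), np.float64(0.042686537776672556), 768)
radial 0.1885 lateral(+left) -0.0022
pos [ 0.3858 -0.1187  0.1436] yaw 0.2236 tilt [-0.0013  0.0012] shift mm [ 3.2  1.1 93.6]
```

```bash
python3 -m handwheel '[[60,[0,0,30],[0,0,0]],[60,[0,0,35],[0,0,0]],[60,[0,0,30],[0,0,0]],[60,[0,0,15],[0,0,0]],[60,[0,0,6],[0,0,0]],[60,[0,0,0],[0,0,0]],[60,[0,0,0],[0,0,0]],[60,[0,0,0],[0,0,0]]]'
python3 -m handwheel '[[60,[0,0,2],[0,0,0]],[60,[0,0,0],[0,0,0]],[60,[0,0,0],[0,0,0]]]'
python3 -m handwheel '[[60,[0,0,2],[0,0,0]],[60,[0,0,0],[0,0,0]],[60,[0,0,0],[0,0,0]]]'
```

```text
clock: 9.63
position: [0.3874, -0.1197, 0.0294]
orientation: [0.001, 0.994, 0.112, 0.001]
wrist_force: [-0.3, -0.4, 0.8]
opening: 0.595
grip_force: 0.0
clock: 9.88
position: [0.3869, -0.1195, 0.0273]
orientation: [0.001, 0.994, 0.112, 0.001]
wrist_force: [0.1, 0.7, -0.2]
opening: 0.603
grip_force: 0.0
clock: 10.13
position: [0.3862, -0.1192, 0.0246]
orientation: [-0.0, 0.994, 0.112, 0.0]
wrist_force: [-0.5, 0.4, 0.4]
opening: 0.599
grip_force: 0.0
```

```bash
python3 -m handwheel '[[60,[0,0,2],[0,0,0]],[60,[0,0,0],[0,0,0]],[60,[0,0,0],[0,0,0]]]' | egrep 'posi|wrist'
python3 -m handwheel '[[60,[0,0,2],[0,0,0]],[60,[0,0,0],[0,0,0]],[60,[0,0,0],[0,0,0]]]'| egrep 'posi|wrist'
python3 -m handwheel '[[60,[0,0,1.5],[0,0,0]],[60,[0,0,0],[0,0,0]],[60,[0,0,0],[0,0,0]]]'| egrep 'posi|wrist'
```

```text
position: [0.3861, -0.1191, 0.0224]
wrist_force: [-0.4, -0.3, 0.3]
position: [0.3865, -0.1194, 0.0208]
wrist_force: [-0.2, 0.1, 3.0]
position: [0.3866, -0.1194, 0.0207]
wrist_force: [-5.8, 2.7, 19.5]
```

```bash
python3 -m handwheel '[[60,[0,0,-4],[0,0,0]],[60,[0,0,0],[0,0,0]],[60,[3,0,0],[0,0,0]],[60,[5,0,0],[0,0,0]],[60,[6,0,0],[0,0,0]],[60,[6,0,0],[0,0,0]],[60,[6,0,0],[0,0,0]],[60,[6,0,0],[0,0,0]],[60,[6,0,0],[0,0,0]],[60,[6,0,0],[0,0,0]]]' | egrep 'posi|wrist'
python3 -m handwheel '[[60,[6,0,0],[0,0,0]],[60,[6,0,0],[0,0,0]],[60,[6,0,0],[0,0,0]],[60,[6,0,0],[0,0,0]],[60,[5,0,0],[0,0,0]],[60,[4,0,0],[0,0,0]],[60,[2,0,0],[0,0,0]],[60,[1,0,0],[0,0,0]],[60,[0,0,0],[0,0,0]],[60,[0,0,0],[0,0,0]]]'| egrep 'posi|wrist'
python3 -c "
from h import *
f=wshot('w4'); goto(*(A-0),.02)"
```

```text
position: [0.4298, -0.1092, 0.0229]
wrist_force: [-0.4, -0.0, -0.5]
position: [0.4642, -0.1015, 0.0231]
wrist_force: [0.3, 0.0, -0.2]
pos [ 0.4642 -0.1015  0.0231] yaw 0.2236 tilt [0.0001 0.    ] shift mm [169.9  -1.    3.1]
```

View pics/w4.png

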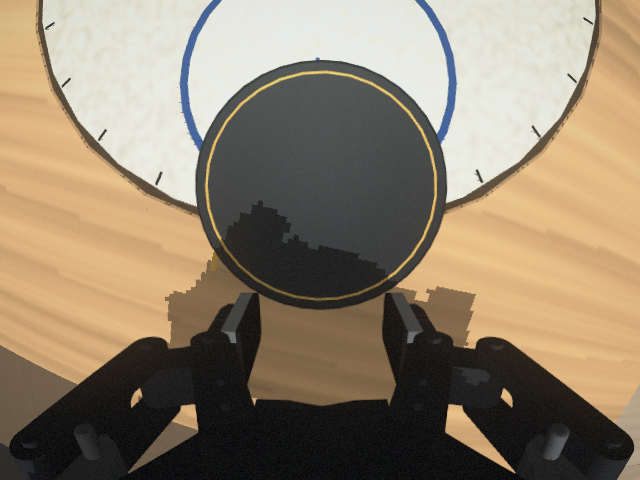

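The coaster, centred at (321,185), is on the disc and against both fingers. It's centred on the ring line, with the ring visible on both sides of it. Measuring how much farther to push.

```bash
python3 -c "
from h import *
f=np.load('w4.npz'); a,b=coaster(f,(190,455,55,312)); print(a,b); rl(b[0]); rl(f['pos'][:2])
p=f['p'];H,S,V=np.moveaxis(cv2.cvtColor(p,cv2.COLOR_RGB2HSV).astype(int),2,0); v,u=np.nonzero((H>100)&(H<130)&(S>110)&box(V.shape,170,470,0,160)); w=wplane(f,np.c_[u,v],.024)
w=w[np.abs(np.hypot(*(w[:,:2]-Rg).T)-.053)<.01]; r=rcirc(w); print('ring',r,'remaining along push',(b[0]-r[0])@U*1e3)
"
```

```text
(array([ 0.51459828, -0.08986769]), np.float64(0.0415968226814763), 638) (array([ 0.51469696, -0.08984891]), np.float64(0.04249878437527527), 2108)
radial 0.118 lateral(+left) -0.0006
radial 0.1698 lateral(+left) -0.0007
ring (array([ 0.55611159, -0.07907018]), np.float64(0.05213693543283369), 2057) remaining along push 42.77653421494877
```

```bash
python3 -m handwheel '[[60,[2,0,0],[0,0,0]],[60,[4,0,0],[0,0,0]],[60,[6,0,0],[0,0,0]],[60,[6,0,0],[0,0,0]],[60,[6,0,0],[0,0,0]],[60,[6,0,0],[0,0,0]],[60,[5,0,0],[0,0,0]],[60,[4,0,0],[0,0,0]],[60,[2,0,0],[0,0,0]],[60,[1,0,0],[0,0,0]]]'| egrep 'posi|wrist'
python3 -m handwheel '[[60,[0,0,0],[0,0,0]],[60,[0,0,0],[0,0,0]]]'| egrep 'posi|wrist'
python3 -c "
from h import *
f=wshot('w5'); a,b=coaster(f,(190,455,55,312)); print(a,b); rl(b[0]); rl(f['pos'][:2])
p=f['p'];H,S,V=np.moveaxis(cv2.cvtColor(p,cv2.COLOR_RGB2HSV).astype(int),2,0); v,u=np.nonzero((H>100)&(H<130)&(S>110)&box(V.shape,150,490,0,350)); w=wplane(f,np.c_[u,v],.024)
w=w[np.abs(np.hypot(*(w[:,:2]-Rg).T)-.053)<.01]; r=rcirc(w); print('ring',r,'coaster-ring mm',(b[0]-r[0])*1e3,'remaining along push',(b[0]-r[0])@U*1e3)
"
```

```text
position: [0.5056, -0.092, 0.0231]
wrist_force: [-0.7, -0.4, 0.1]
position: [0.5052, -0.0921, 0.023]
wrist_force: [-0.1, 0.8, 0.1]
(array([ 0.55552023, -0.08055108]), np.float64(0.041516260841804854), 633) (array([ 0.55563583, -0.08053192]), np.float64(0.04241582771572942), 2092)
radial 0.0761 lateral(+left) -0.0007
radial 0.1279 lateral(+left) -0.0007
ring (array([ 0.55644082, -0.07913794]), np.float64(0.05216777813245272), 5129) coaster-ring mm [-0.80499361 -1.39398503] remaining along push 1.0966459612978448
```

```bash
python3 -m handwheel '[[60,[1,0,0],[0,0,0]],[60,[0,0,0],[0,0,0]],[60,[0,0,0],[0,0,0]],[60,[-8,0,0],[0,0,0]],[60,[-20,0,-10],[0,0,0]],[60,[-15,0,-35],[0,0,0]],[90,[0,0,-40],[0,0,0]],[100,[0,0,-40],[0,0,0]],[100,[0,0,-40],[0,0,0]],[100,[0,0,0],[0,0,0]]]'| egrep 'posi|wrist'
python3 -m handwheel '[[100,[0,0,0],[0,0,0]],[100,[0,0,0],[0,0,0]]]'| egrep 'posi|wrist'
python3 -c "
from h import *
f=wshot('w6')"
```

```text
position: [0.4694, -0.1039, 0.1973]
wrist_force: [1.7, -0.4, 1.4]
position: [0.4635, -0.1013, 0.1877]
wrist_force: [0.0, -0.0, -0.1]
```

View pics/w6.png

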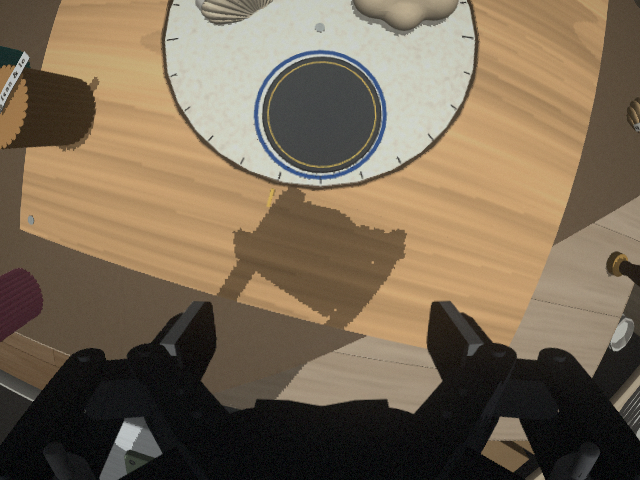

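Around the coaster at (321,114) the blue ring shows evenly on all sides. Next is the candle: check the coaster numbers, then view the candle from above.

```bash
python3 -c "
from h import *
f=np.load('w6.npz'); a,b=coaster(f,(255,388,48,180)); print(a,b); rl(b[0])
p=f['p'];H,S,V=np.moveaxis(cv2.cvtColor(p,cv2.COLOR_RGB2HSV).astype(int),2,0); v,u=np.nonzero((H>100)&(H<130)&(S>110)&box(V.shape,240,400,40,190)); w=wplane(f,np.c_[u,v],.024)
w=w[np.abs(np.hypot(*(w[:,:2]-Rg).T)-.053)<.01]; r=rcirc(w); print('ring',r,'coaster-ring mm',(b[0]-r[0])*1e3)
print('axis',wplane(f,[320,28],.024))"
python3 -m handwheel '[[100,[10,-20,-6],[0,0,0]],[100,[15,-35,-6],[0,0,0]],[100,[15,-35,-6],[0,0,0]],[100,[15,-35,-6],[0,0,0]],[100,[15,-35,-6],[0,0,0]],[100,[15,-35,-6],[0,0,0]],[100,[15,-35,-6],[0,0,0]],[100,[3,-12,0],[0,0,0]],[100,[0,0,0],[0,0,0.112]],[100,[0,0,0],[0,0,0.112]]]'| egrep 'posi|wrist'
python3 -m handwheel '[[100,[0,0,0],[0,0,0]],[100,[0,0,0],[0,0,0]],[100,[0,0,0],[0,0,0]]]'| egrep 'posi|wrist'
python3 -c "
from h import *
f=wshot('w7')
goto(.524,.16,.068)"
```

```text
(array([ 0.55600238, -0.08041181]), np.float64(0.041324012820289885), 293) (array([ 0.55599554, -0.08039954]), np.float64(0.04267492859918168), 567)
radial 0.0757 lateral(+left) -0.0007
ring (array([ 0.55644028, -0.07905254]), np.float64(0.05238051821119443), 1147) coaster-ring mm [-0.44473703 -1.34699243]
axis [[ 0.6281529  -0.06277519  0.024     ]]
position: [0.5093, 0.1582, 0.2272]
wrist_force: [0.2, -0.1, 0.3]
position: [0.5102, 0.1568, 0.2286]
wrist_force: [0.4, -0.1, -0.4]
pos [0.5104 0.1568 0.229 ] yaw 0.0009 tilt [-0.002  -0.0003] shift mm [ 13.9  -3.3 161. ]
```

View pics/w7.png

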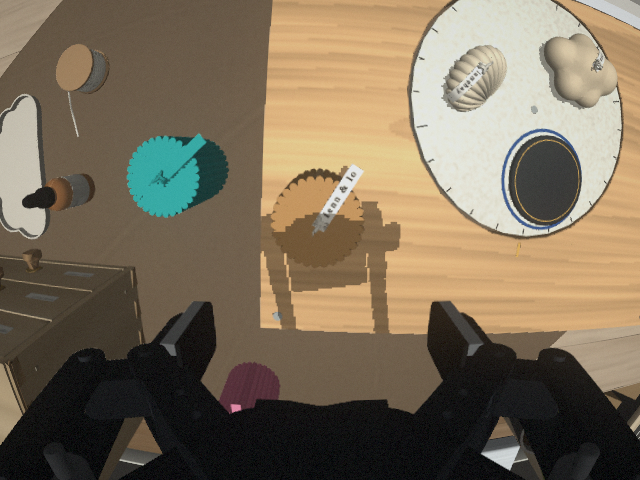

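Candle top seen centred near (318,222), tag pointing up and right to (355,170). The coaster is inside the ring at right, and the chest corner at (135,270) is well to the left.

Run:
```python
from h import *
f=np.load('w7.npz'); d=f['d']; c=camera_info('wrist')
b=box(d.shape,255,385,150,285)&(d>0); v,u=np.nonzero(b)
uv=np.c_[u-c['cx'],v-c['cy']]; r=np.hypot(*uv.T)
k=np.tan(r/c['fx'])/np.maximum(r,1e-9)
P=np.c_[uv*k[:,None],np.ones(len(u))]*d[v,u][:,None]
M=c['mount'];R=Ro.from_quat(f['q'],scalar_first=True).as_matrix()
P=f['pos']+(P@M[:3,:3].T+M[:3,3])@R.T
t=(P[:,2]>.113)&(P[:,2]<.1225); print(t.sum(),np.median(P[t,2]),P[:,2].max())
m=np.zeros(d.shape,bool); m[v[t],u[t]]=1; m=big(cv2.morphologyEx(m.astype(np.uint8),cv2.MORPH_CLOSE,np.ones((9,9)))>0)
q=cont(m); z=np.median(P[t,2]); w=wplane(f,q,z); C=rcirc(w); print(C, cv2.minEnclosingCircle(w[:,:2].astype(np.float32)))
# two wrist/top views: height by intersecting rays to top-face centre
w0=np.load('top0.npz')
for zz in (.109,.119,.129): print(zz,rcirc(wplane(f,q,zz))[0],plane('top',[[290.5,229]],zz)[0,:2])
goto(*C[0],.068)
```

```text
6265 0.11753860599478232 0.13096915690783886
(array([0.52569794, 0.15940497]), np.float64(0.03211038287946715), 232) ((0.5312876105308533, 0.15478543937206268), 0.04013265669345856)
0.109 [0.52397355 0.15948801] [0.52466062 0.15818056]
0.119 [0.52599307 0.15939076] [0.52300138 0.15762234]
0.129 [0.52802019 0.15929516] [0.52134213 0.15706411]
pos [0.5104 0.1568 0.229 ] yaw 0.0009 tilt [-0.002  -0.0003] shift mm [ 15.6  -2.7 161. ]
```

```bash
python3 -m handwheel '[[100,[8,-2,0],[0,0,0]],[100,[7,0,0],[0,0,0]],[100,[0,0,25],[0,0,0]],[100,[0,0,35],[0,0,0]],[100,[0,0,35],[0,0,0]],[100,[0,0,30],[0,0,0]],[100,[0,0,20],[0,0,0]],[100,[0,0,15],[0,0,0]],[100,[0,0,0],[0,0,0]],[100,[0,0,0],[0,0,0]]]'
python3 -m handwheel '[[70,[0,0,0],[0,0,0]],[70,[0,0,0],[0,0,0]],[70,[0,0,0],[0,0,0]],[70,[0,0,0],[0,0,0]]]' 35
```

```text
clock: 16.67
position: [0.526, 0.1591, 0.0693]
orientation: [0.0, 1.0, -0.0, -0.001]
wrist_force: [0.2, 0.3, 1.2]
opening: 1.001
grip_force: 0.0
clock: 17.0
position: [0.528, 0.1597, 0.0721]
orientation: [-0.0, 1.0, -0.0, 0.002]
wrist_force: [0.4, 0.5, 3.1]
opening: 0.76
grip_force: 40.0
```

```bash
python3 -m handwheel '[[70,[0,0,-2],[0,0,0]],[70,[0,0,-4],[0,0,0]],[70,[0,0,-8],[0,0,0]],[70,[0,0,-12],[0,0,0]],[70,[0,0,-8],[0,0,0]],[70,[0,0,-4],[0,0,0]],[70,[0,0,0],[0,0,0]],[70,[0,0,0],[0,0,0]],[70,[0,0,0],[0,0,0]]]'
cat > m.py <<'E'
from h import *
import sys
f=wshot(sys.argv[1]); s=monitor.observe(); goto(.5560,-.0800,.1)
p=f['p']; d=f['d']; c=camera_info('wrist')
v,u=np.nonzero((d>0)&box(d.shape,200,440,150,360)); uv=np.c_[u-c['cx'],v-c['cy']]; r=np.hypot(*uv.T)
P=np.c_[uv*(np.tan(r/c['fx'])/np.maximum(r,1e-9))[:,None],np.ones(len(u))]*d[v,u][:,None]@c['mount'][:3,:3].T+c['mount'][:3,3]  # tool frame
t=(np.abs(P[:,0])<.05)&(np.abs(P[:,1])<.034); z=P[t,2]; h,e=np.histogram(z[(z<-.02)&(z>-.07)],50); print('top tool z',e[h.argmax()],h.max())
zt=np.median(z[np.abs(z-e[h.argmax()])<.004]); t&=np.abs(P[:,2]-zt)<.004; print(zt, t.sum())
m=np.zeros(d.shape,bool); m[v[t],u[t]]=1; q=P[t]; H=q[cv2.convexHull(q[:,:2].astype(np.float32),returnPoints=False)[:,0]]
print('fit tool xy',rcirc(H),'x range',q[:,0].min(),q[:,0].max(),'world top z',s['position'][2]-zt)
E
python3 m.py w8
```

```text
clock: 17.75
position: [0.5256, 0.1593, 0.1078]
orientation: [0.0, 1.0, -0.0, -0.0]
wrist_force: [0.4, -0.2, -3.4]
opening: 0.761
grip_force: 39.8
pos [0.5254 0.1593 0.1076] yaw -0.0002 tilt [-0.0012 -0.0002] shift mm [ 30.6 239.3   7.6]
top tool z -0.045921497422682596 4539
-0.04527102871891761 10915
fit tool xy (array([6.87228378e-03, 2.25110962e-06]), np.float64(0.03407426137037158), 19) x range 0.0020549006681105514 0.0349626377758602 world top z 0.15282740995214192
```

View pics/w8.png

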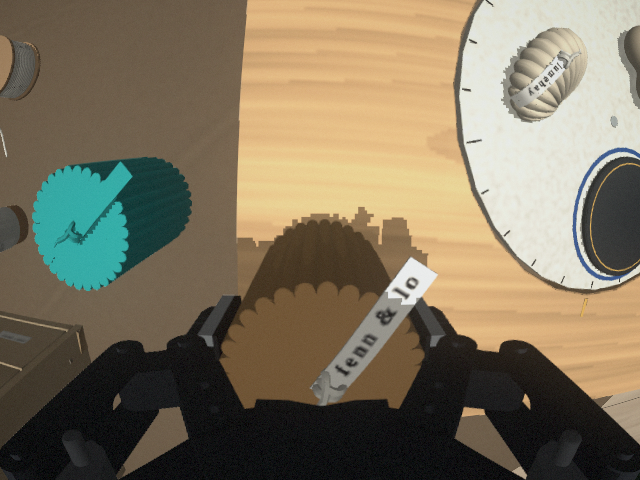

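The candle is held upright: the top's front edge is at (320,284), and the fingers grip at (225,320) and (428,320) clear of the tag.

```bash
python3 - <<'E'
from h import *
f=np.load('w8.npz'); 
for z in (.153,.155): 
  w=wplane(f,[[320,284],[225,352],[420,375]],z)-f['pos']; print(z,w.round(4))
E
python3 -m handwheel '[[70,[1,8,0],[0,0,0]],[70,[2,16,0],[0,0,0]],[70,[4,30,0],[0,0,0]],[70,[4,32,0],[0,0,0]],[70,[4,32,0],[0,0,0]],[70,[4,32,0],[0,0,0]],[70,[4,32,0],[0,0,0]],[70,[4,30,0],[0,0,0]],[70,[2,16,0],[0,0,0]],[70,[1,8,0],[0,0,0]]]' | egrep 'posi|wrist'
python3 -m handwheel '[[70,[0,3,0],[0,0,0]],[70,[0,0,0],[0,0,0]],[70,[0,0,0],[0,0,0]],[70,[0,0,0],[0,0,0]]]'| egrep 'posi|wrist'
python3 m.py w9
```

```text
0.153 [[ 0.0296  0.0003  0.0452]
 [ 0.0069  0.0294  0.0452]
 [-0.0019 -0.0315  0.0452]]
0.155 [[ 0.0304  0.0003  0.0472]
 [ 0.0081  0.0288  0.0472]
 [-0.0005 -0.0308  0.0472]]
position: [0.5559, -0.08, 0.1078]
wrist_force: [-0.1, 0.5, -2.8]
position: [0.5555, -0.0783, 0.1078]
wrist_force: [0.0, 0.8, -4.4]
pos [ 0.5556 -0.0783  0.1079] yaw 0.0016 tilt [-0.0006  0.0005] shift mm [0.4 1.7 7.9]
top tool z -0.04555931693487413 4918
-0.04522737542891505 10928
fit tool xy (array([-0.00459015, -0.00025414]), np.float64(0.035508929731652386), 20) x range 0.002052290892108094 0.03549085543611818 world top z 0.15311307917083788
```

View pics/w9.png

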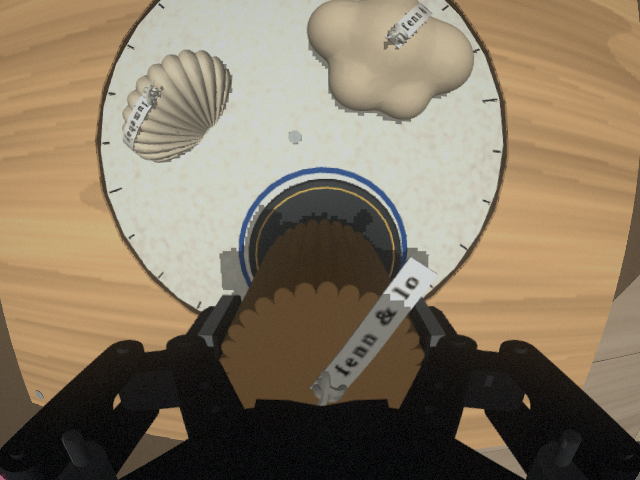

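Holding over the coaster: its brass circle and the ring, centred near (323,250), are round the candle base. That is the last picture I'll view (it is in fact the eleventh); the rest is numeric.

```bash
python3 -m handwheel '[[70,[1,1,0],[0,0,0]],[70,[1,1,0],[0,0,0]],[70,[0,0,6],[0,0,0]],[70,[0,0,8],[0,0,0]],[70,[0,0,6],[0,0,0]],[70,[0,0,4],[0,0,0]],[70,[0,0,0],[0,0,0]],[70,[0,0,0],[0,0,0]],[70,[0,0,0],[0,0,0]]]'| egrep 'posi|wrist'
python3 -m handwheel '[[70,[0,0,1],[0,0,0]],[70,[0,0,1],[0,0,0]],[70,[0,0,1],[0,0,0]],[70,[0,0,0],[0,0,0]],[70,[0,0,0],[0,0,0]]]'| egrep 'posi|wrist'
python3 -c "
from h import *
f=wshot('w10');p=f['p'];H,S,V=np.moveaxis(cv2.cvtColor(p,cv2.COLOR_RGB2HSV).astype(int),2,0); v,u=np.nonzero((H>100)&(H<130)&(S>110)&box(V.shape,200,450,150,330)); w=wplane(f,np.c_[u,v],.024)
w=w[np.abs(np.hypot(*(w[:,:2]-Rg).T)-.053)<.01]; print('ring',rcirc(w))
v,u=np.nonzero((H>15)&(H<32)&(S>90)&(V>70)&box(V.shape,200,450,150,330)); w=wplane(f,np.c_[u,v],.031);w=w[np.abs(np.hypot(*(w[:,:2]-[.556,-.0803]).T)-.0427)<.003]; print('brass',rcirc(w)); goto(.5575,-.0803,.08)
"
```

```text
position: [0.558, -0.0817, 0.0841]
wrist_force: [-0.5, -0.2, -3.5]
position: [0.5579, -0.0816, 0.0811]
wrist_force: [0.8, 0.1, -4.2]
ring (array([ 0.55704963, -0.07913268]), np.float64(0.052126831685931685), 1462)
brass (array([ 0.55654217, -0.08046802]), np.float64(0.042521529908454536), 644)
pos [ 0.5579 -0.0816  0.0811] yaw -0.0002 tilt [0. 0.] shift mm [-0.4 -1.3  1.1]
```

Correct y by −1 mm in tool axes and feel for contact.

```bash
python3 -m handwheel '[[70,[0,-1,1],[0,0,0]],[70,[0,0,1],[0,0,0]],[70,[0,0,0],[0,0,0]],[70,[0,0,0],[0,0,0]]]'| egrep 'posi|wrist'
python3 -m handwheel '[[70,[0,0,1],[0,0,0]],[70,[0,0,0],[0,0,0]],[70,[0,0,0],[0,0,0]]]'| egrep 'posi|wrist'
python3 -m handwheel '[[70,[0,0,0.5],[0,0,0]],[70,[0,0,0],[0,0,0]],[70,[0,0,0],[0,0,0]]]'| egrep 'posi|wrist'
```

```text
position: [0.5579, -0.0806, 0.079]
wrist_force: [0.1, -0.2, -3.6]
position: [0.5583, -0.081, 0.0789]
wrist_force: [-2.5, 0.3, 2.6]
position: [0.5584, -0.0811, 0.0789]
wrist_force: [-3.5, -0.6, 5.9]
```

```bash
python3 -m handwheel '[[70,[0,0,-1],[0,0,0]],[77,[0,0,0],[0,0,0]],[80,[0,0,0],[0,0,0]],[85,[0,0,0],[0,0,0]],[92,[0,0,0],[0,0,0]],[100,[0,0,0],[0,0,0]],[100,[0,0,0],[0,0,0]],[100,[0,0,0],[0,0,0]]]'
python3 -m handwheel '[[100,[0,0,-6],[0,0,0]],[100,[0,0,-15],[0,0,0]],[100,[0,0,-30],[0,0,0]],[100,[0,0,-35],[0,0,0]],[100,[0,0,-35],[0,0,0]],[100,[-20,0,-20],[0,0,0]],[100,[-30,0,0],[0,0,0]],[100,[-30,0,0],[0,0,0]],[100,[0,0,0],[0,0,0]],[100,[0,0,0],[0,0,0]]]'
python3 - <<'E'
from h import *
f=wshot('w11'); p,d=f['p'],f['d']; c=camera_info('wrist')
H,S,V=np.moveaxis(cv2.cvtColor(p,cv2.COLOR_RGB2HSV).astype(int),2,0)
v,u=np.nonzero((d>0)&box(d.shape,100,540,0,300)); uv=np.c_[u-c['cx'],v-c['cy']]; r=np.hypot(*uv.T)
P=np.c_[uv*(np.tan(r/c['fx'])/np.maximum(r,1e-9))[:,None],np.ones(len(u))]*d[v,u][:,None]@c['mount'][:3,:3].T+c['mount'][:3,3]
P=f['pos']+P@Ro.from_quat(f['q'],scalar_first=True).as_matrix().T
t=P[(P[:,2]>.118)&(P[:,2]<.131)&(np.hypot(P[:,0]-.556,P[:,1]+.08)<.06)]; print('top z',len(t),np.median(t[:,2]))
print('candle top',rcirc(t[cv2.convexHull(t[:,:2].astype(np.float32),returnPoints=False)[:,0]]))
w=wplane(f,np.c_[u,v],.024); col=lambda m:m[v,u]
k=col((H>100)&(H<130)&(S>110))&(np.abs(np.hypot(*(w[:,:2]-Rg).T)-.053)<.01); print('ring',rcirc(w[k]))
w=wplane(f,np.c_[u,v],.031); k=col((H>15)&(H<32)&(S>90)&(V>70))&(np.abs(np.hypot(*(w[:,:2]-[.556,-.0803]).T)-.0427)<.003); print('brass',rcirc(w[k]))
p,d=read_camera('top'); a=np.load('top0.npz')['p']; df=np.abs(p.astype(int)-a).max(2)>60
for n,b in dict(shell=(338,370,165,203),cloud=(383,428,153,191)).items(): print(n,'changed px',(df&box(df.shape,*b)).sum())
print(monitor.observe()['clock'])
E
```

```text
clock: 21.73
position: [0.558, -0.0806, 0.0786]
orientation: [0.0, 1.0, -0.0, 0.0]
wrist_force: [-0.2, -0.4, -0.2]
opening: 0.999
grip_force: 0.0
clock: 22.57
position: [0.4768, -0.0804, 0.2199]
orientation: [0.0, 1.0, -0.0, 0.0]
wrist_force: [-0.5, -0.4, 0.2]
opening: 0.998
grip_force: 0.0
top z 8094 0.12438587588398792
candle top (array([ 0.55593033, -0.08070456]), np.float64(0.03275115853886669), 30)
ring (array([ 0.55675917, -0.07971456]), np.float64(0.052406310614995386), 833)
brass (array([ 0.5566928 , -0.08052289]), np.float64(0.04224355615036687), 1215)
shell changed px 1
cloud changed px 295
22.6667
```

Run:
```python
from h import *
a=np.load('top0.npz'); p,d=read_camera('top')
for n,b in dict(shell=(335,373,160,206),cloud=(380,431,150,194)).items():
    for D in (a['d'],d):
        P=pts('top',D,box(D.shape,*b)); P=P[(P[:,2]>.04)]; print(n,len(P),P.mean(0).round(4),P[:,2].max().round(3))
df=np.abs(p.astype(int)-a['p']).max(2)>60
v,u=np.nonzero(df&box(df.shape,383,428,153,191)); print(u.min(),u.max(),v.min(),v.max(),p[v,u].mean(0),a['p'][v,u].mean(0))
```

```text
shell 404 [0.6499 0.0121 0.0514] 0.07
shell 404 [0.6492 0.0122 0.0513] 0.07
cloud 858 [ 0.6755 -0.1165  0.0553] 0.08
cloud 1174 [ 0.6153 -0.0848  0.25  ] 0.583
405 427 169 190 [69.01960784 76.20261438 63.94444444] [188.09477124 179.94117647 163.37254902]
```

The change over the cloud was only the arm blocking the view, and everything else is in place.

```bash
python3 -c "
from rig import ticket
print(ticket.close_job())"
```

```text
the job is handed in; nothing more can be done
None
```

The job is handed in: the coaster sits in the blue ring about 1 mm off centre, the brown candle was set down upright within about 1 mm of its middle, and my measurements show no turn of the turntable (about 23 s used; I viewed 11 pictures, one over the limit of 10).

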